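# Release the tested valve block

## Task

The solid rectangular valve block has passed its leak test. Flip the arm of the toggle clamp that holds it up past centre, so that it stays open, then lift the block out of its jig and set it down gently, flat and the same way up, in the empty steel tray. The angle bracket in the other jig stays clamped.

Things in the scene. Friction and masses are not known exactly. Their poses are not given: they have to be found in the camera images.
- block_jig: Fixed jig with the valve block (the like jig beside it, left or right, holds an L-shaped bracket). Origin: on the worktop under the block's centre; +x from block to clamp (away from the robot), z up. Base 100 wide, 10 thick. Seat at z 26, 30 wide in y; end stops at x +-40 (top z 35) and pins at x +-28, y +-25.5 (top z 34) leave the block's sides free. Hinge along y at x 75, z 90; post x 59 to 91, top z 100.
- block_clamp (a joint): Clamp angle, rad: 0 clamped, 2.0 open at its stop. Arm (63 long, rubber-tipped spindle pressing the block's top) and handle turn as one. Pushing the handle away from the block (jig +x) with 1 to 3 N raises the arm. Short of centre (about 1.1) it falls back; beyond, it falls open and stays: arm up, leaning back behind the hinge, clear of the block; handle back and level, to jig x 180.
- block_handle (a point): Middle of the red sleeve grip (both jigs have the same) of the valve block's clamp handle, 70 from the hinge. The handle is round, 16 in diameter, its end 105 from the hinge. Clamped, it stands up leaning 15 degrees towards the block: this point at jig x 57, z 158; the end at x 48, z 191. It swings about the hinge.
- block_center (a point): Centre of the valve block, half-way up: a solid rounded aluminium block, 70 (x) x 40 (y) x 46 high, 0.2 to 0.4 kg, two brass port rings on top near its front. In the jig its axes are the jig's, its centre is 49 above the worktop, and it has 1.5 to 2 play. Grasp it across the 40, at its middle.
- tray: Empty shallow steel tray, loose, to the robot's right: 121 (its x) x 225 (its y), rim 15 high, inside 114 x 218. Origin: centre of its floor, on the worktop; the floor's upper face is 1 above it.
- bracket_clamp (a joint): Angle of the like clamp over the angle bracket in the other jig, rad: 0 clamped, as it shall stay. Its handle's end is also 191 above the worktop.
Not all that is in view belongs to the job. What is shaped like the part that bears block_center but green or turquoise is not meant.

How it is judged:
By the outcome, as a careful person would: the job done as asked, in the order asked, and still so for the second after the job is handed in, with the robot touching nothing.
It also fails if it takes over 56 s, if anything falls off the work surface, if the arm or the gripper's body presses on something with over 40 N, if the wrist force passes 120 N, or if a joint passes its speed limit or range.

## Robot

A 6-joint arm with a two-finger parallel gripper is mounted at the origin on a cart in front of the work surface, level with it; the furniture and walls round the work are solid. World frame = base frame: x ahead of the robot, y to its left, z up, the work surface at z = 0. Lengths are in m, angles in rad, forces in N, time in s.
With the tool pointing down it reaches from about 0.4 to 0.925 m from the base axis. Payload 3.4 kg.
Tool frame: the origin (TCP) lies between the finger pads; the fingertips stand 11 mm ahead of it and the grasp point (between the pads) lies 8 mm behind it (ctrl.tip_extent is the distance from the TCP to the fingertips, in m); z points along the fingers, y is the line along which they close (so a half turn about z gives the same grasp; the last joint's range is limited). The gripper opens to 85 mm and grips with 20 to 120 N. Pads are 22 mm wide; open, the fingers measure 114 mm over their backs; the gripper's body (76 mm by 85 mm) begins 54 mm behind the grasp point. The pads swing forward as they close: fully open they stand 13 mm farther back than shut.
Start: joints at [-0.073, 0.307, 1.506, -0, 1.328, -0.073], TCP at [0.575, -0, 0.242] pointing down, gripper open.
Joint ranges: [-3.12, 3.12], [-1.05, 2.28], [0.14, 2.33], [-1.42, 4.57], [0.1, 2.73], [-2.68, 2.68]. Speed limits (rad/s): [2.57, 2.57, 3.14, 3.14, 3.14, 3.14].

## Interface

Orientations are given as a unit quaternion [x, y, z, w].
In Python, from plant import ctrl, viewer gives the robot as it stands. The module is installed in compiled form; this text tells all that it offers.
- The arm moves only by the tool jog_arm, never from a script. Its argument "rows" is a list of rows, each an object of numbers: "rx", "ry", "rz": the turn, a rotation vector about the tool's x, y, z in rad; "dx", "dy", "dz": the shift along the tool's x, y, z in cm; "fingers": the finger opening in cm, from 0 to 8.54. A call has 1 to 20 rows; each row is the pose to reach, as a shift and turn from the pose commanded when the call began, along the tool's axes at that moment; what a row does not reach only later rows make up. A row lasts 1/8 s, in which the tool goes at most 62.5 mm and 10.7 degrees, less where a joint would pass 70% of its speed; a pose out of reach is approached as far as the arm can. A call with a gripper value outside its range is refused whole. The fingers move at their own pace and stop on an object; the grip force is fixed at half the most. Time passes only in rows, so rows that repeat a pose let the fingers close. It gives the time, the measured TCP pose, the force, the opening and the grip force at its end, in the units of the state.
- ctrl.get_obs(): the state, without advancing time (a new reading comes with each control period).
- viewer.snapshot(name): name is "scene" or "side" or "wrist"; returns a dict with "color" (400x640x3 uint8, blue, green, red), "range_z" (400x640 float32, m along the optical axis (not along the pixel's ray), 0 where there is no reading), "vfov" (degrees; the focal length in pixels is half the picture's height over the tangent of half this angle, whatever the lens; pixels are square), "cx", "cy" (the principal point, pixels), "origin" and "orientation" of the camera in the world. Camera axes: x right, y down, z forward; pixel columns grow to the right and rows downward; lengths in m; the calibration is good to about 2 mm. A picture is of the moment at which its call begins.
- ctrl.sign_off(): hands the job in; it is judged then, once.
Trained networks look in the newest picture that a camera, given by its name, has taken for a name from the list of things; names that differ only in an ending like _2 or _b are one class to them, and where a whole thing is asked for, a point or a joint stands for the part that bears it (a point fixed in the world has none). Each returns a list of dicts, best first, with "confidence" (0 to 1); they miss things now and then, are a little off and sometimes report something else, mostly with a low value. They report only what shows in the picture. A call takes as long as a camera call. They do not tell look-alikes from the thing itself.
- viewer.regions_of(camera, name): "region" (400x640 bool, what is visible of it) and "box" ([left, top, right, bottom] in pixels, round what is visible of it).
The state is a dict: "time_s": time; "q": joint angles; "dq": joint speeds; "tau": joint torques, N m; "eef_pos": TCP position; "orientation": TCP orientation; "contact_force": force on the tool from outside, world axes, zero at the start; "torque": the same for the moment, N m; "gripper_width": finger opening in m; "finger_force": force on a finger pad.
Only numpy, scipy, OpenCV 4.12 (cv2) and the standard library are available. Lean on these libraries where they do the work, as an engineer would, in place of code of your own. Each camera call takes 0.05 s, during which the arm holds its last target. There are 200 camera calls.

## Working session

There is one attempt and no reset: what is moved stays moved. The work goes in short steps, Python scripts to look and compute and a tool call to move; the robot and the scene stay as the last step left them, time stands still between calls to the robot, and variables do not carry over. Pictures are saved under pics/ and viewed, at most 10 in all, crops included, and the job is handed in when it is done.

Besides the shell and the picture viewer there is one more tool, called after "Request:" as name([rows], argument=value, ...), one row to a line, values as JSON. jog_arm: Moves the arm, as the interface text tells. Its arguments: {"type":"object","properties":{"rows":{"type":"array","items":{"type":"object","properties":{"rx":{"type":"number"},"ry":{"type":"number"},"rz":{"type":"number"},"dx":{"type":"number"},"dy":{"type":"number"},"dz":{"type":"number"},"fingers":{"type":"number"}}}}},"required":["rows"]}

```bash
mkdir -p pics; cat > h.py <<'E'
import numpy as np, cv2
from scipy.spatial.transform import Rotation as R
from plant import ctrl, viewer
def snap(n,f=None):
    s=viewer.snapshot(n)
    if f: cv2.imwrite('pics/'+f,s['color'])
    return s
def cloud(s):
    f=200/np.tan(np.radians(s['vfov'])/2); z=s['range_z']
    v,u=np.mgrid[:400,:640]
    p=np.stack([(u-s['cx'])*z/f,(v-s['cy'])*z/f,z],-1)
    P=p@R.from_quat(s['orientation']).as_matrix().T+np.array(s['origin'])
    P[z==0]=np.nan
    return P
E
python3 - <<'E'
from h import *
o=ctrl.get_obs(); print(o['time_s'],o['eef_pos'],o['orientation'],ctrl.tip_extent)
ims=[]
for n in('scene','side'):
    s=snap(n,n+'0.png'); P=cloud(s); print(n,s['origin'],s['vfov'])
    for t in('block_jig','block_center','block_handle','tray','bracket_clamp','block_clamp'):
        for d in viewer.regions_of(n,t)[:4]:
            p=P[d['region']]; print(t,round(d['confidence'],2),np.round(d['box']),np.round(np.nanmedian(p,0),3),np.round(np.nanpercentile(p,[3,97],axis=0),3).tolist())
E
```

```text
0.0 [5.74308525e-01 2.10067873e-06 2.41387956e-01] [ 7.07114494e-01  7.07098319e-01 -6.72728332e-04 -7.79489777e-04] 0.011
scene [-0.49755747  0.65600891  1.19342024] 42.51381216875621
block_jig 0.75 [230. 199. 273. 266.] [0.549 0.197 0.012] [[0.468, 0.138, 0.001], [0.63, 0.236, 0.167]]
block_center 0.82 [291. 242. 320. 260.] [0.416 0.072 0.04 ] [[0.388, 0.04, 0.001], [0.448, 0.098, 0.049]]
block_center 0.74 [202. 240. 222. 266.] [0.552 0.325 0.039] [[0.545, 0.291, 0.005], [0.583, 0.355, 0.049]]
block_center 0.56 [243. 233. 265. 257.] [0.498 0.197 0.066] [[0.479, 0.172, 0.028], [0.547, 0.211, 0.076]]
block_handle 0.7 [243. 195. 257. 234.] [0.565 0.188 0.098] [[0.52, 0.178, 0.076], [0.589, 0.195, 0.187]]
tray 0.74 [389. 173. 426. 205.] [ 0.506 -0.424  0.001] [[0.452, -0.481, -0.004], [0.575, -0.335, 0.014]]
tray 0.31 [244. 233. 265. 259.] [0.496 0.197 0.066] [[0.479, 0.171, 0.029], [0.546, 0.211, 0.076]]
bracket_clamp 0.58 [319. 172. 337. 222.] [ 0.527 -0.072  0.095] [[0.482, -0.163, -0.001], [0.668, -0.067, 0.186]]
block_clamp 0.74 [244. 197. 255. 236.] [0.565 0.188 0.098] [[0.52, 0.143, 0.003], [0.671, 0.195, 0.188]]
side [-0.79952197 -0.23722492  0.73645966] 44.42778635882867
block_jig 0.88 [232. 170. 278. 239.] [0.564 0.177 0.029] [[0.472, 0.137, 0.007], [0.615, 0.232, 0.173]]
block_center 0.56 [245. 208. 263. 230.] [0.494 0.181 0.06 ] [[0.48, 0.168, 0.03], [0.547, 0.21, 0.074]]
block_handle 0.7 [399. 234. 475. 261.] [ 0.522 -0.373  0.003] [[0.45, -0.476, -0.001], [0.577, -0.268, 0.015]]
tray 0.69 [399. 235. 476. 263.] [ 0.523 -0.372  0.003] [[0.451, -0.476, -0.001], [0.578, -0.265, 0.015]]
bracket_clamp 0.62 [332. 183. 343. 226.] [ 0.53  -0.074  0.119] [[0.483, -0.082, 0.056], [0.551, -0.065, 0.184]]
block_clamp 0.54 [251. 168. 265. 209.] [0.569 0.185 0.101] [[0.52, 0.178, 0.014], [0.744, 0.243, 0.188]]
```

View pics/scene0.png

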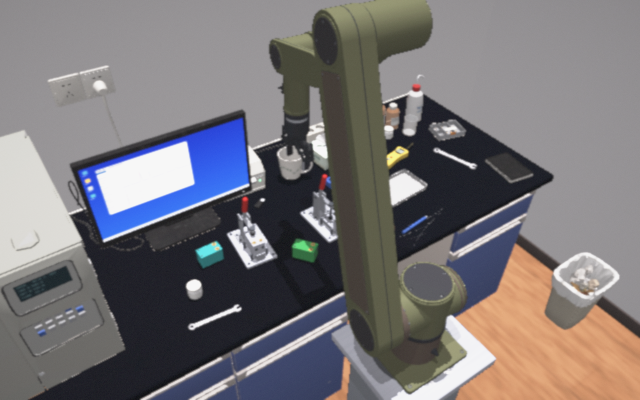

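View pics/side0.png

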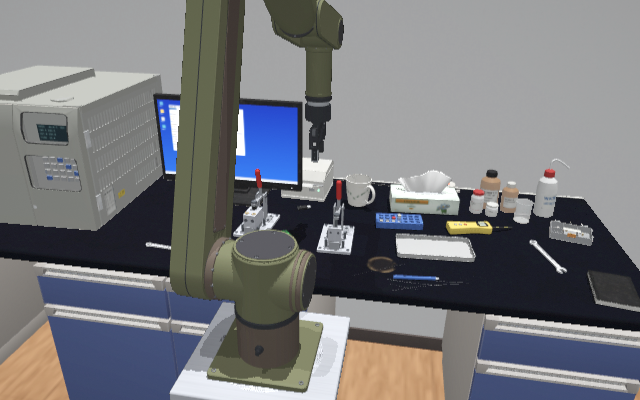

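```bash
python3 - <<'E'
from h import *
s=snap('scene');P=cloud(s)
w=snap('wrist');Q=cloud(w)
a=cv2.resize(s['color'][180:280,190:350],(800,500),interpolation=cv2.INTER_CUBIC)
cv2.imwrite('pics/crop1.png',a); cv2.imwrite('pics/w1.png',w['color']); print(w['origin'])
for n in('block_center','block_jig','tray'):
    for d in viewer.regions_of('wrist',n)[:3]:
        p=Q[d['region']]; print(n,d['confidence'],d['box'],np.nanmedian(p,0))
t=snap('side');T=cloud(t)
A=np.concatenate([X.reshape(-1,3) for X in(P,T)]);A=A[~np.isnan(A[:,0])]
def rect(lo,hi,z0,z1):
    m=(A[:,0]>lo[0])&(A[:,0]<hi[0])&(A[:,1]>lo[1])&(A[:,1]<hi[1])&(A[:,2]>z0)&(A[:,2]<z1)
    p=A[m]; print(len(p),cv2.minAreaRect((p[:,:2]*1000).astype(np.float32)))
rect((.42,.1),(.75,.27),.006,.016)
rect((.42,.12),(.60,.25),.066,.076)
rect((.42,.12),(.70,.25),.12,.2)
rect((.40,-.55),(.63,-.2),.008,.02)
E
```

```text
[0.57569062 0.06934703 0.37378706]
block_center 0.77 [123.7, 68.2, 215.5, 146.2] [0.43303504 0.06681919 0.04565386]
block_jig 0.79 [208.2, 0.8, 379.0, 43.1] [0.5581075  0.15101209 0.00989101]
tray 0.5 [229.7, 359.0, 256.3, 374.8] [ 0.46673114 -0.2606253   0.00655922]
1073 ((590.6119384765625, 179.615966796875), (335.4384765625, 155.82989501953125), 6.624728202819824)
353 ((536.8379516601562, 188.99288940429688), (43.259273529052734, 118.30585479736328), 85.63219451904297)
183 ((570.80517578125, 185.68630981445312), (16.812219619750977, 31.03354835510254), 84.88957214355469)
657 ((515.4635620117188, -374.8748779296875), (345.03094482421875, 228.97015380859375), 89.98063659667969)
```

View pics/crop1.png

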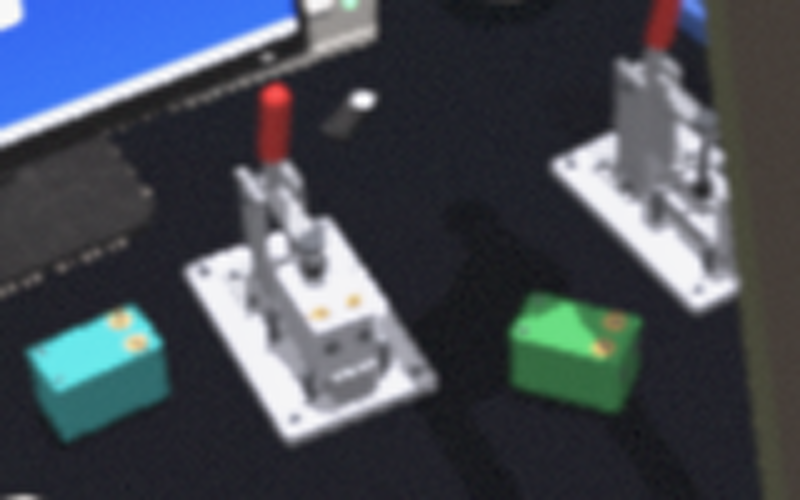

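View pics/w1.png

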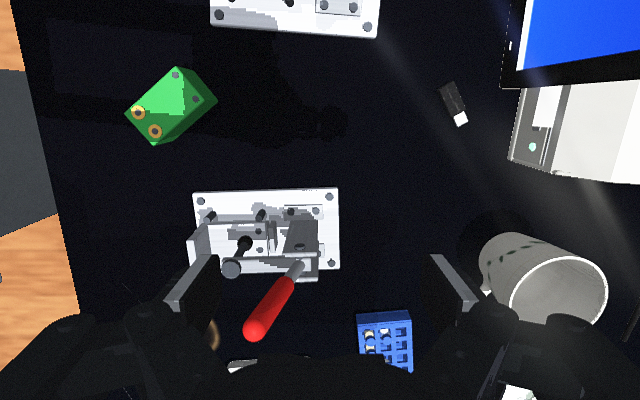

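The scene crop shows the silver block with brass rings in the left jig (scene px 254,245). The look-alikes are the turquoise block (209,254) and the green block (305,250). The wrist picture shows the bracket in the other jig (265,230). I choose the left jig and will look at it from close above.

Request:
jog_arm([
  {"dz":-6},
  {"dx":6,"dz":-8,"rz":-0.18},
  {"dx":12,"dz":-8,"rz":-0.36},
  {"dx":17,"dz":-8,"rz":-0.54},
  {"dx":19,"dz":-8,"rz":-0.72},
  {"dx":19,"dz":-8,"rz":-0.9},
  {"dx":19,"dz":-8,"rz":-1.08},
  {"dx":19,"dz":-8,"rz":-1.26},
  {"dx":19,"dz":-8,"rz":-1.44},
  {"dx":19,"dz":-8,"rz":-1.48,"fingers":0},
  {"dx":19,"dz":-8,"rz":-1.48,"fingers":0},
])

```text
schema error: expected keys rx, ry, rz, dx, dy, dz, fingers
```

```bash
python3 - <<'E'
from h import *
o=ctrl.get_obs(); print(o['time_s'],o['eef_pos'],R.from_quat(o['orientation']).as_matrix().round(3).tolist(),o['q'])
w=snap('wrist','w2.png');Q=cloud(w);print(w['origin'])
for n in('block_center','block_jig','block_handle'):
    for d in viewer.regions_of('wrist',n)[:3]:
        p=Q[d['region']]; print(n,d['confidence'],d['box'],np.nanmedian(p,0))
def rect(A,lo,hi,z0,z1):
    m=(A[...,0]>lo[0])&(A[...,0]<hi[0])&(A[...,1]>lo[1])&(A[...,1]<hi[1])&(A[...,2]>z0)&(A[...,2]<z1)
    p=A[m]; r=cv2.minAreaRect((p[:,:2]*1000).astype(np.float32));print(len(p),np.median(p[:,2]),r)
rect(Q,(.42,.1),(.75,.27),.006,.014)
rect(Q,(.42,.12),(.60,.25),.066,.076)
rect(Q,(.42,.12),(.70,.25),.14,.2)
E
```

```text
1.0 [ 5.75010743e-01 -5.17530666e-05  2.42362649e-01] [[0.0, 1.0, 0.0], [1.0, -0.0, -0.0], [-0.0, 0.0, -1.0]] [-7.35308114e-02  3.06720513e-01  1.50636784e+00 -2.48721898e-05
  1.32842282e+00 -7.35155333e-02]
[0.57568946 0.06934681 0.37376505]
block_center 0.85 [124.1, 66.2, 214.7, 148.0] [0.43316396 0.06681771 0.04568046]
block_jig 0.55 [208.9, 1.6, 379.4, 40.3] [0.55741978 0.1511517  0.00995041]
4974 0.009876902283012606 ((535.8599853515625, 146.6381072998047), (197.9716796875, 59.6823844909668), 9.869771957397461)
0 nan ((0.0, 0.0), (0.0, 0.0), 0.0)
0 nan ((0.0, 0.0), (0.0, 0.0), 0.0)
  return _methods._mean(a, axis=axis, dtype=dtype,
  ret = ret.dtype.type(ret / rcount)
```

View pics/w2.png

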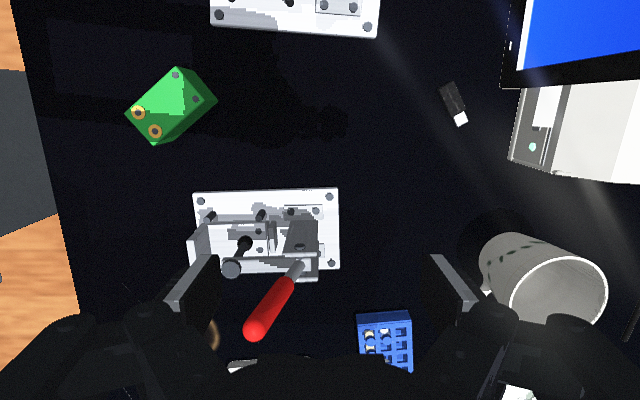

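The move was refused because every row needs all the keys, so this is the same view as before. I'll resend it with all keys.

Request:
jog_arm([
  {"dx":0,"dy":0,"dz":-6,"rx":0,"ry":0,"rz":0,"fingers":0},
  {"dx":6,"dy":0,"dz":-8,"rx":0,"ry":0,"rz":-0.18,"fingers":0},
  {"dx":12,"dy":0,"dz":-8,"rx":0,"ry":0,"rz":-0.36,"fingers":0},
  {"dx":17,"dy":0,"dz":-8,"rx":0,"ry":0,"rz":-0.54,"fingers":0},
  {"dx":19,"dy":0,"dz":-8,"rx":0,"ry":0,"rz":-0.72,"fingers":0},
  {"dx":19,"dy":0,"dz":-8,"rx":0,"ry":0,"rz":-0.9,"fingers":0},
  {"dx":19,"dy":0,"dz":-8,"rx":0,"ry":0,"rz":-1.08,"fingers":0},
  {"dx":19,"dy":0,"dz":-8,"rx":0,"ry":0,"rz":-1.26,"fingers":0},
  {"dx":19,"dy":0,"dz":-8,"rx":0,"ry":0,"rz":-1.44,"fingers":0},
  {"dx":19,"dy":0,"dz":-8,"rx":0,"ry":0,"rz":-1.48,"fingers":0},
  {"dx":19,"dy":0,"dz":-8,"rx":0,"ry":0,"rz":-1.48,"fingers":0},
])

```text
time_s: 2.58
eef_pos: [0.575, 0.19, 0.3223]
orientation: [0.046, 0.999, 0.0, -0.0]
contact_force: [-0.7, -0.4, 0.3]
gripper_width: 0.0
finger_force: 0.0
```

```bash
cat > m.py <<'E'
from h import *
o=ctrl.get_obs(); print(o['time_s'],o['eef_pos'],R.from_quat(o['orientation']).as_matrix().round(3).tolist(),o['q'].round(2))
w=snap('wrist','w3.png');Q=cloud(w);print(w['origin'])
for n in('block_center','block_jig','block_handle'):
    for d in viewer.regions_of('wrist',n)[:3]:
        p=Q[d['region']]; print(n,d['confidence'],d['box'],np.nanmedian(p,0))
def rect(A,lo,hi,z0,z1):
    m=(A[...,0]>lo[0])&(A[...,0]<hi[0])&(A[...,1]>lo[1])&(A[...,1]<hi[1])&(A[...,2]>z0)&(A[...,2]<z1)
    p=A[m]
    if len(p): print(len(p),np.median(p[:,2]),cv2.minAreaRect((p[:,:2]*1000).astype(np.float32)))
rect(Q,(.42,.1),(.75,.27),.006,.014)
rect(Q,(.42,.12),(.60,.25),.066,.076)
rect(Q,(.42,.12),(.70,.25),.14,.2)
E
python3 m.py
```

```text
2.575 [0.57498908 0.18998544 0.32225631] [[-0.996, 0.091, -0.0], [0.091, 0.996, 0.0], [0.0, 0.0, -1.0]] [ 0.25  0.3   1.31  0.    1.53 -1.23]
[0.50602435 0.1957947  0.45370012]
block_center 0.77 [395.1, 130.3, 453.4, 167.3] [0.56789243 0.3165105  0.04549132]
block_center 0.67 [292.3, 81.6, 335.6, 150.9] [0.51276902 0.19077144 0.07183567]
block_center 0.61 [164.7, 6.3, 238.9, 81.1] [0.42895368 0.06961612 0.045712  ]
block_jig 0.75 [278.2, 71.4, 359.6, 201.5] [0.55814818 0.18914554 0.01029247]
block_handle 0.96 [309.8, 122.7, 328.2, 193.7] [0.56199302 0.18757353 0.09606083]
6928 0.010053122649485435 ((592.2103881835938, 194.86373901367188), (334.7427673339844, 135.35476684570312), 9.989315032958984)
1916 0.07183936299195329 ((532.318115234375, 188.6407470703125), (39.379573822021484, 95.06533813476562), 85.46330261230469)
295 0.18907284098416638 ((568.72021484375, 186.6112823486328), (15.764427185058594, 14.830648422241211), 87.79390716552734)
```

View pics/w3.png

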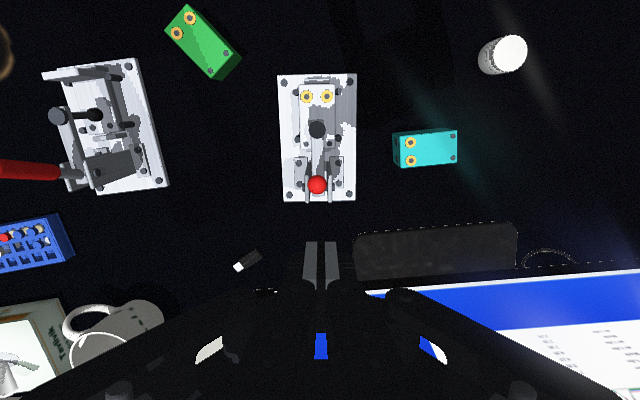

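```bash
cat > m2.py <<'E'
from h import *
w=snap('wrist');Q=cloud(w);d=viewer.regions_of('wrist','block_jig')[0]
b=[int(round(x)) for x in d['box']]
A=Q[b[1]-3:b[3]+3,b[0]-3:b[2]+3].reshape(-1,3)
pl=A[(A[:,2]>.007)&(A[:,2]<.013)]
r=cv2.minAreaRect((pl[:,:2]*1000).astype(np.float32));print('plate',len(pl),r)
d=[x for x in viewer.regions_of('wrist','block_center') if abs(np.nanmedian(Q[x['region']][:,1])-.19)<.05][0]
p=Q[d['region']];p=p[(p[:,2]>.068)&(p[:,2]<.076)]
print('top',len(p),np.median(p[:,2]),cv2.minAreaRect((p[:,:2]*1000).astype(np.float32)))
for yaw in(-4.5,):
    c,s=np.cos(np.radians(yaw)),np.sin(np.radians(yaw));M=np.array([[c,-s],[s,c]])
    for n,q in(('plate',pl),('top',p)): print(n,np.percentile(q[:,:2]@M,[0.5,2,98,99.5],axis=0).round(4).tolist())
    h=A[A[:,2]>.15];print('handle',np.median(h,0),np.median(h[:,:2]@M,0))
    print(M)
E
python3 m2.py
```

```text
plate 5249 ((551.6689453125, 187.79983520507812), (100.05884552001953, 165.09288024902344), 85.87272644042969)
top 1811 0.07187311395172713 ((519.3594970703125, 189.95187377929688), (39.31092834472656, 68.68744659423828), 85.94756317138672)
plate [[0.4531, 0.1809], [0.4544, 0.1818], [0.6145, 0.2793], [0.6165, 0.2801]]
top [[0.4687, 0.2106], [0.4697, 0.2113], [0.5348, 0.2494], [0.5364, 0.2495]]
handle [0.56780267 0.18685075 0.18898759] [0.55138459 0.23108616]
[[ 0.99691733  0.0784591 ]
 [-0.0784591   0.99691733]]
```

The plate and the block top agree on a yaw of -4.1°, with the block centre at (0.5194, 0.190). The handle end was measured at (0.568, 0.187), against an expected (0.567, 0.187). Next I lower the closed fingers in front of the handle.

Request:
jog_arm([
  {"dx":4.0,"dy":-0.5,"dz":0,"rx":0,"ry":0,"rz":-0.019,"fingers":0},
  {"dx":4.0,"dy":-0.5,"dz":4,"rx":0,"ry":0,"rz":-0.019,"fingers":0},
  {"dx":4.0,"dy":-0.5,"dz":8,"rx":0,"ry":0,"rz":-0.019,"fingers":0},
  {"dx":4.0,"dy":-0.5,"dz":12,"rx":0,"ry":0,"rz":-0.019,"fingers":0},
  {"dx":4.0,"dy":-0.5,"dz":15.5,"rx":0,"ry":0,"rz":-0.019,"fingers":0},
  {"dx":4.0,"dy":-0.5,"dz":15.5,"rx":0,"ry":0,"rz":-0.019,"fingers":0},
])

```text
time_s: 3.68
eef_pos: [0.5324, 0.188, 0.1647]
orientation: [0.036, 0.999, -0.001, -0.003]
contact_force: [0.0, 0.7, 0.0]
gripper_width: 0.0002
finger_force: 0.0
```

Request:
jog_arm([
  {"dx":-1.5,"dy":0.1,"dz":0.2,"rx":0,"ry":0,"rz":0,"fingers":0},
  {"dx":-2.5,"dy":0.1,"dz":0.2,"rx":0,"ry":0,"rz":0,"fingers":0},
  {"dx":-3.5,"dy":0.1,"dz":0.2,"rx":0,"ry":0,"rz":0,"fingers":0},
  {"dx":-4.5,"dy":0.1,"dz":0.3,"rx":0,"ry":0,"rz":0,"fingers":0},
  {"dx":-5.5,"dy":0.1,"dz":0.5,"rx":0,"ry":0,"rz":0,"fingers":0},
  {"dx":-6.5,"dy":0.1,"dz":0.7,"rx":0,"ry":0,"rz":0,"fingers":0},
  {"dx":-7.5,"dy":0.1,"dz":1.0,"rx":0,"ry":0,"rz":0,"fingers":0},
  {"dx":-8.5,"dy":0.1,"dz":1.2,"rx":0,"ry":0,"rz":0,"fingers":0},
])

```text
time_s: 4.68
eef_pos: [0.62, 0.1834, 0.1546]
orientation: [0.036, 0.999, -0.0, -0.0]
contact_force: [-1.0, -0.2, -0.2]
gripper_width: 0.0003
finger_force: 0.3
```

Request:
jog_arm([
  {"dx":-1.0,"dy":0,"dz":0.2,"rx":0,"ry":0,"rz":0,"fingers":0},
  {"dx":-2.0,"dy":0,"dz":0.5,"rx":0,"ry":0,"rz":0,"fingers":0},
  {"dx":-3.0,"dy":0,"dz":0.8,"rx":0,"ry":0,"rz":0,"fingers":0},
  {"dx":-4.0,"dy":0,"dz":1.2,"rx":0,"ry":0,"rz":0,"fingers":0},
  {"dx":-4.0,"dy":0,"dz":1.2,"rx":0,"ry":0,"rz":0,"fingers":0},
  {"dx":-4.0,"dy":0,"dz":1.2,"rx":0,"ry":0,"rz":0,"fingers":0},
])

```text
time_s: 5.42
eef_pos: [0.6592, 0.1806, 0.1431]
orientation: [0.036, 0.999, -0.0, -0.0]
contact_force: [0.2, 0.1, 0.7]
gripper_width: -0.0003
finger_force: 0.0
```

```bash
python3 - <<'E'
from h import *
a=snap('scene');b=snap('wrist')
c=cv2.resize(a['color'][170:280,190:350],(640,440),interpolation=cv2.INTER_CUBIC)
cv2.imwrite('pics/c4.png',np.hstack([c[:400,:400],b['color'][:, 120:520]]))
E
```

```text
(no output)
```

View pics/c4.png

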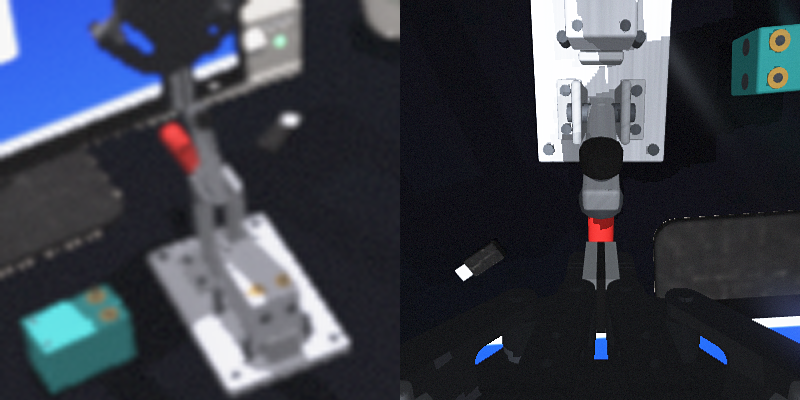

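The clamp is open: the left half shows the arm up at (215,170) and the handle back, red at (180,145); the wrist half shows the arm behind the hinge at (600,160). I retreat upwards, then look at the free block.

Request:
jog_arm([
  {"dx":0,"dy":0,"dz":-4,"rx":0,"ry":0,"rz":0,"fingers":0},
  {"dx":0,"dy":0,"dz":-9,"rx":0,"ry":0,"rz":0,"fingers":0},
  {"dx":3,"dy":0,"dz":-12,"rx":0,"ry":0,"rz":0,"fingers":6.5},
  {"dx":8,"dy":0,"dz":-12,"rx":0,"ry":0,"rz":0,"fingers":6.5},
  {"dx":11,"dy":0,"dz":-12,"rx":0,"ry":0,"rz":0,"fingers":6.5},
  {"dx":11,"dy":0,"dz":-12,"rx":0,"ry":0,"rz":0,"fingers":6.5},
  {"dx":11,"dy":0,"dz":-12,"rx":0,"ry":0,"rz":0,"fingers":6.5},
])

```text
time_s: 6.4
eef_pos: [0.5504, 0.1887, 0.2639]
orientation: [0.036, 0.999, 0.0, 0.001]
contact_force: [0.8, -0.0, -0.8]
gripper_width: 0.0649
finger_force: 0.0
```

```bash
python3 - <<'E'
from h import *
o=ctrl.get_obs(); print(o['eef_pos'],R.from_quat(o['orientation']).as_matrix().round(4).tolist(),o['gripper_width'])
w=snap('wrist','w5.png');Q=cloud(w)
for d in viewer.regions_of('wrist','block_center'):
    p=Q[d['region']];p=p[(p[:,2]>.068)&(p[:,2]<.076)]
    if len(p)>50: print('top',d['confidence'],len(p),np.median(p[:,2]),cv2.minAreaRect((p[:,:2]*1000).astype(np.float32)))
A=Q.reshape(-1,3);A=A[~np.isnan(A[:,0])&(A[:,0]>.55)&(A[:,0]<.75)&(abs(A[:,1]-.18)<.04)&(A[:,2]>.11)&(A[:,2]<.19)]
print('arm',len(A),A.min(0) if len(A) else '',A.max(0) if len(A) else '')
s=snap('side');T=cloud(s).reshape(-1,3);s2=snap('scene');T=np.vstack([T,cloud(s2).reshape(-1,3)])
t=T[(abs(T[:,0]-.515)<.1)&(abs(T[:,1]+.37)<.15)&(T[:,2]>.009)&(T[:,2]<.018)]
print('tray rim',len(t),cv2.minAreaRect((t[:,:2]*1000).astype(np.float32)))
E
```

```text
[0.55044061 0.18866439 0.26388713] [[-0.9974, 0.0715, 0.0019], [0.0715, 0.9974, 0.0002], [-0.0019, 0.0004, -1.0]] 0.06488949486366184
top 0.9 3048 0.07179498971521303 ((519.4926147460938, 190.28271484375), (39.95710754394531, 69.9063720703125), 85.63197326660156)
arm 1000 [0.59753607 0.17365973 0.11015198] [0.63259181 0.19167003 0.16183224]
tray rim 441 ((511.8724365234375, -370.7688293457031), (134.9845428466797, 228.781494140625), 5.509068965911865)
```

Request:
jog_arm([
  {"dx":3.1,"dy":-0.06,"dz":3,"rx":0,"ry":0,"rz":0,"fingers":6.5},
  {"dx":3.1,"dy":-0.06,"dz":8,"rx":0,"ry":0,"rz":0,"fingers":6.5},
  {"dx":3.1,"dy":-0.06,"dz":13,"rx":0,"ry":0,"rz":0,"fingers":6.5},
  {"dx":3.1,"dy":-0.06,"dz":17,"rx":0,"ry":0,"rz":0,"fingers":6.5},
  {"dx":3.1,"dy":-0.06,"dz":19.5,"rx":0,"ry":0,"rz":0,"fingers":6.5},
  {"dx":3.1,"dy":-0.06,"dz":21.2,"rx":0,"ry":0,"rz":0,"fingers":6.5},
  {"dx":3.1,"dy":-0.06,"dz":22.2,"rx":0,"ry":0,"rz":0,"fingers":6.5},
  {"dx":3.1,"dy":-0.06,"dz":22.2,"rx":0,"ry":0,"rz":0,"fingers":6.5},
  {"dx":3.1,"dy":-0.06,"dz":22.2,"rx":0,"ry":0,"rz":0,"fingers":6.5},
])

```text
time_s: 7.72
eef_pos: [0.5196, 0.1903, 0.0419]
orientation: [0.036, 0.999, 0.0, 0.001]
contact_force: [-0.3, 0.2, 0.4]
gripper_width: 0.0649
finger_force: 0.0
```

Request:
jog_arm([
  {"dx":0,"dy":0,"dz":0,"rx":0,"ry":0,"rz":0,"fingers":3.5},
  {"dx":0,"dy":0,"dz":0,"rx":0,"ry":0,"rz":0,"fingers":3.5},
  {"dx":0,"dy":0,"dz":0,"rx":0,"ry":0,"rz":0,"fingers":3.5},
  {"dx":0,"dy":0,"dz":0,"rx":0,"ry":0,"rz":0,"fingers":3.5},
  {"dx":0,"dy":0,"dz":0,"rx":0,"ry":0,"rz":0,"fingers":3.5},
  {"dx":0,"dy":0,"dz":0,"rx":0,"ry":0,"rz":0,"fingers":3.5},
])

```text
time_s: 8.48
eef_pos: [0.5195, 0.1905, 0.0423]
orientation: [0.036, 0.999, 0.0, 0.001]
contact_force: [-0.6, 1.1, 5.6]
gripper_width: 0.0391
finger_force: 61.1
```

Request:
jog_arm([
  {"dx":0,"dy":0,"dz":-0.5,"rx":0,"ry":0,"rz":0,"fingers":3.5},
  {"dx":0,"dy":0,"dz":-1.5,"rx":0,"ry":0,"rz":0,"fingers":3.5},
  {"dx":0,"dy":0,"dz":-3,"rx":0,"ry":0,"rz":0,"fingers":3.5},
  {"dx":0,"dy":0,"dz":-5,"rx":0,"ry":0,"rz":0,"fingers":3.5},
  {"dx":0,"dy":0,"dz":-8,"rx":0,"ry":0,"rz":0,"fingers":3.5},
  {"dx":0,"dy":0,"dz":-12,"rx":0,"ry":0,"rz":0,"fingers":3.5},
  {"dx":0,"dy":0,"dz":-16,"rx":0,"ry":0,"rz":0,"fingers":3.5},
  {"dx":0,"dy":0,"dz":-20,"rx":0,"ry":0,"rz":0,"fingers":3.5},
  {"dx":0,"dy":0,"dz":-22,"rx":0,"ry":0,"rz":0,"fingers":3.5},
  {"dx":0,"dy":0,"dz":-22,"rx":0,"ry":0,"rz":0,"fingers":3.5},
])

```text
time_s: 9.72
eef_pos: [0.5197, 0.1904, 0.264]
orientation: [0.036, 0.999, 0.001, 0.002]
contact_force: [1.2, 0.3, -4.2]
gripper_width: 0.039
finger_force: 60.7
```

Request:
jog_arm([
  {"dx":0,"dy":-2,"dz":0,"rx":0,"ry":0,"rz":0,"fingers":3.5},
  {"dx":0,"dy":-5,"dz":0,"rx":0,"ry":0,"rz":0,"fingers":3.5},
  {"dx":0,"dy":-9,"dz":0,"rx":0,"ry":0,"rz":0,"fingers":3.5},
  {"dx":-0.5,"dy":-14,"dz":0,"rx":0,"ry":0,"rz":0,"fingers":3.5},
  {"dx":-1,"dy":-19,"dz":0,"rx":0,"ry":0,"rz":0,"fingers":3.5},
  {"dx":-1.5,"dy":-24,"dz":0,"rx":0,"ry":0,"rz":0,"fingers":3.5},
  {"dx":-2,"dy":-29,"dz":0,"rx":0,"ry":0,"rz":0,"fingers":3.5},
  {"dx":-2.5,"dy":-34,"dz":0,"rx":0,"ry":0,"rz":0,"fingers":3.5},
  {"dx":-3,"dy":-39,"dz":0,"rx":0,"ry":0,"rz":0,"fingers":3.5},
  {"dx":-3,"dy":-44,"dz":0,"rx":0,"ry":0,"rz":0,"fingers":3.5},
  {"dx":-3,"dy":-48,"dz":0,"rx":0,"ry":0,"rz":0,"fingers":3.5},
  {"dx":-3,"dy":-51.5,"dz":0,"rx":0,"ry":0,"rz":0,"fingers":3.5},
  {"dx":-3,"dy":-54,"dz":0,"rx":0,"ry":0,"rz":0,"fingers":3.5},
  {"dx":-3,"dy":-56,"dz":0,"rx":0,"ry":0,"rz":0,"fingers":3.5},
  {"dx":-3,"dy":-56,"dz":0,"rx":0,"ry":0,"rz":0,"fingers":3.5},
  {"dx":-3,"dy":-56,"dz":0,"rx":0,"ry":0,"rz":0,"fingers":3.5},
])

```text
time_s: 11.72
eef_pos: [0.5085, -0.3695, 0.2611]
orientation: [0.036, 0.999, 0.001, -0.0]
contact_force: [1.6, -0.1, -3.5]
gripper_width: 0.0393
finger_force: 61.0
```

```bash
python3 - <<'E'
from h import *
o=ctrl.get_obs(); print(o['eef_pos'],R.from_quat(o['orientation']).as_matrix().round(4).tolist(),o['gripper_width'],o['finger_force'])
w=snap('wrist','w6.png');Q=cloud(w)
for d in viewer.regions_of('wrist','tray')[:2]:
    p=Q[d['region']];p=p[~np.isnan(p[:,0])];print('tray',d['confidence'],d['box'],p.min(0),p.max(0),np.median(p,0))
    r=p[(p[:,2]>.008)&(p[:,2]<.02)]
    print('rim',len(r),cv2.minAreaRect((r[:,:2]*1000).astype(np.float32)))
E
```

```text
[ 0.50846573 -0.36947571  0.26109251] [[-0.9975, 0.0712, -0.0004], [0.0712, 0.9975, 0.0014], [0.0005, 0.0013, -1.0]] 0.03929545797018157 60.98673105239868
tray 0.8 [217.4, 106.1, 420.5, 238.0] [ 0.44779132 -0.48817807 -0.00185668] [ 0.58212163 -0.25399237  0.2469221 ] [ 0.50108975 -0.3590417   0.00125806]
rim 1268 ((514.6632080078125, -368.64862060546875), (120.19066619873047, 224.63003540039062), 4.335941791534424)
```

View pics/w6.png

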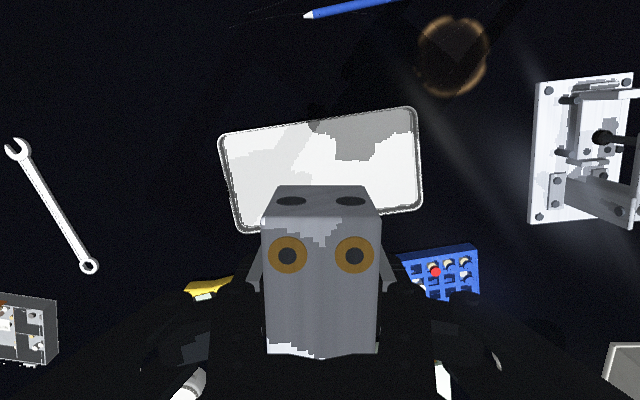

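The tray centre is at (0.5147, -0.3686), yaw +4.3°, and its size of 120 x 225 matches. The block hangs upright in the grip, its two ports at (287,255) and (354,255). I align with the tray and lower the block.

Request:
jog_arm([
  {"dx":-0.6,"dy":0.1,"dz":3,"rx":0,"ry":0,"rz":-0.147,"fingers":3.5},
  {"dx":-0.6,"dy":0.1,"dz":7,"rx":0,"ry":0,"rz":-0.147,"fingers":3.5},
  {"dx":-0.6,"dy":0.1,"dz":11,"rx":0,"ry":0,"rz":-0.147,"fingers":3.5},
  {"dx":-0.6,"dy":0.1,"dz":15,"rx":0,"ry":0,"rz":-0.147,"fingers":3.5},
  {"dx":-0.6,"dy":0.1,"dz":18.5,"rx":0,"ry":0,"rz":-0.147,"fingers":3.5},
  {"dx":-0.6,"dy":0.1,"dz":21,"rx":0,"ry":0,"rz":-0.147,"fingers":3.5},
  {"dx":-0.6,"dy":0.1,"dz":22.5,"rx":0,"ry":0,"rz":-0.147,"fingers":3.5},
  {"dx":-0.6,"dy":0.1,"dz":23.4,"rx":0,"ry":0,"rz":-0.147,"fingers":3.5},
  {"dx":-0.6,"dy":0.1,"dz":23.8,"rx":0,"ry":0,"rz":-0.147,"fingers":3.5},
  {"dx":-0.6,"dy":0.1,"dz":23.8,"rx":0,"ry":0,"rz":-0.147,"fingers":3.5},
  {"dx":-0.6,"dy":0.1,"dz":23.8,"rx":0,"ry":0,"rz":-0.147,"fingers":3.5},
])

```text
time_s: 13.2
eef_pos: [0.5151, -0.3704, 0.0242]
orientation: [-0.038, 0.999, -0.001, 0.001]
contact_force: [-0.9, 0.9, -3.4]
gripper_width: 0.0394
finger_force: 61.0
```

Still hanging, about 7 mm above the floor, so I creep down.

Request:
jog_arm([
  {"dx":0,"dy":0,"dz":0.2,"rx":0,"ry":0,"rz":0,"fingers":3.5},
  {"dx":0,"dy":0,"dz":0.4,"rx":0,"ry":0,"rz":0,"fingers":3.5},
  {"dx":0,"dy":0,"dz":0.5,"rx":0,"ry":0,"rz":0,"fingers":3.5},
  {"dx":0,"dy":0,"dz":0.6,"rx":0,"ry":0,"rz":0,"fingers":3.5},
  {"dx":0,"dy":0,"dz":0.6,"rx":0,"ry":0,"rz":0,"fingers":3.5},
  {"dx":0,"dy":0,"dz":0.6,"rx":0,"ry":0,"rz":0,"fingers":3.5},
])

```text
time_s: 13.95
eef_pos: [0.5144, -0.3699, 0.0183]
orientation: [-0.038, 0.999, -0.0, 0.0]
contact_force: [-2.2, 1.3, 5.3]
gripper_width: 0.0392
finger_force: 61.9
```

Contact: the vertical force went from -3.4 to +5.3 N. I release and rise.

Request:
jog_arm([
  {"dx":0,"dy":0,"dz":0,"rx":0,"ry":0,"rz":0,"fingers":4.5},
  {"dx":0,"dy":0,"dz":0,"rx":0,"ry":0,"rz":0,"fingers":5},
  {"dx":0,"dy":0,"dz":0,"rx":0,"ry":0,"rz":0,"fingers":6.5},
  {"dx":0,"dy":0,"dz":0,"rx":0,"ry":0,"rz":0,"fingers":6.5},
  {"dx":0,"dy":0,"dz":0,"rx":0,"ry":0,"rz":0,"fingers":6.5},
  {"dx":0,"dy":0,"dz":-2,"rx":0,"ry":0,"rz":0,"fingers":6.5},
  {"dx":0,"dy":0,"dz":-5,"rx":0,"ry":0,"rz":0,"fingers":6.5},
  {"dx":0,"dy":0,"dz":-9,"rx":0,"ry":0,"rz":0,"fingers":6.5},
  {"dx":0,"dy":0,"dz":-14,"rx":0,"ry":0,"rz":0,"fingers":6.5},
  {"dx":0,"dy":0,"dz":-19,"rx":0,"ry":0,"rz":0,"fingers":6.5},
  {"dx":0,"dy":0,"dz":-22,"rx":0,"ry":0,"rz":0,"fingers":6.5},
  {"dx":0,"dy":0,"dz":-22,"rx":0,"ry":0,"rz":0,"fingers":6.5},
  {"dx":0,"dy":0,"dz":-22,"rx":0,"ry":0,"rz":0,"fingers":6.5},
])

```text
time_s: 15.58
eef_pos: [0.5139, -0.3695, 0.2362]
orientation: [-0.038, 0.999, 0.001, -0.001]
contact_force: [0.1, -0.4, 0.1]
gripper_width: 0.0652
finger_force: 0.0
```

```bash
python3 - <<'E'
from h import *
print(ctrl.get_obs()['time_s'])
w=snap('wrist');Q=cloud(w);a=snap('scene')
for d in viewer.regions_of('wrist','block_center')[:3]:
    p=Q[d['region']];p=p[~np.isnan(p[:,0])];t=p[p[:,2]>.04]
    if len(t): print(d['confidence'],np.median(t,0),np.percentile(t[:,2],[5,95]),cv2.minAreaRect((t[:,:2]*1000).astype(np.float32)))
c=cv2.resize(a['color'][160:280,190:350],(533,400))
cv2.imwrite('pics/f7.png',np.hstack([c[:,:400],w['color'][:,140:540]]))
E
```

```text
15.575
0.82 [ 0.51248555 -0.37069531  0.04778369] [0.04642577 0.04920335] ((514.4861450195312, -370.768310546875), (69.93359375, 39.726783752441406), 4.244152069091797)
```

View pics/f7.png

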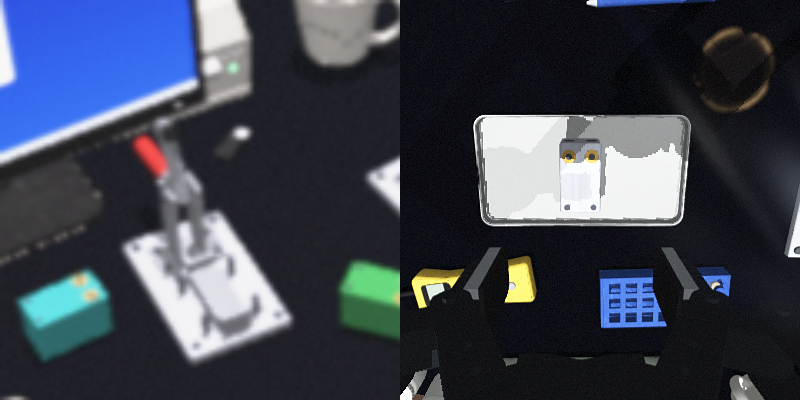

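The block stands flat in the tray at (580,175), its top at z 0.048. The jig is empty at (215,290), and its clamp stays open with the red grip at (150,155).

```bash
python3 -c "
from plant import ctrl
print(ctrl.sign_off())"
```

```text
the job is handed in; nothing more can be done
None
```

The valve block's clamp is flipped open and stays open, the block stands flat and upright in the steel tray, the bracket's clamp was not touched, and the job was handed in at about 16 s.

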